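# Uncouple a freshly welded trailer tongue from its test ball

## Task

The fume-extraction hood hangs over the freshly welded trailer coupler: swing its arm aside (there is a black handle bar on top) until the hood is at least 20 cm to the side of the ball, and leave it there. Then take the red latch handle, pull it sideways away from the coupler against its spring until the latch lets go of the ball, lift the tongue off the ball with it, and finish still holding it steadily in the gripper, raised so that there are at least 2 cm of clear air between the top of the ball and the mouth of the coupler. Leave the tools lying around undisturbed.

Things in the scene. Friction and masses are not known exactly. Their poses are not given: they have to be found in the camera images.
- ball_top (a point): top of the polished steel hitch ball (50 mm diameter, flat underside, on a short neck), 87 mm above the table, fixed on the stand's grey base plate (140 x 460 x 12 mm). The point's axes are the stand's: z up, +y horizontally from the ball along the tongue to the rear pivot, -x the way the latch handle is pulled (roughly towards the robot)
- tongue_pivot (a point): axis of the tongue's rear pivot pin, on the tongue's centre line, 65 mm above the table and 300 mm from the ball's axis. The pin is horizontal, square to the tongue (parallel to the direction of the latch pull), between two blue clevis cheeks
- tongue (a joint): angle of the tongue (grey 40 mm square tube, yellow coupler on its end) about the rear pivot, rad: 0 = level, coupler seated on the ball; grows as the coupler end is lifted; stop at 0.6. Weighs 0.9 to 1.3 kg: lifting takes some 6 to 9 N at the latch handle; let go, it falls back. While the latch is closed its bolt catches under the ball and the coupler rises no more than 2 mm
- coupler_mouth (a point): centre of the coupler's open underside (round skirt, 68 mm across). Seated, it is 28 mm above the table, 59 mm below the top of the ball; it travels on an arc of 300 mm radius about the rear pivot, so a tongue angle of about 0.27 gives 20 mm of clear air over the ball
- latch (a joint): how far the latch is drawn out sideways, m: 0 = closed, 0.018 = stop. The bolt passes the ball from 0.013 on, and must stay drawn until the coupler has risen about 55 mm. Spring force about 4 N at the start of the pull, 11 N at 14 mm, 13 N at the stop
- latch_grip (a point): gripping point: middle of the red sleeve of the upright latch handle, 76 mm beside the ball's axis (closed), 128 mm above the table (seated). Sleeve 13 mm thick along the pull, 30 mm wide along the tongue, from 98 to 154 mm above the table; within 60 mm nothing else is higher than 95 mm once the hood is gone. Moves with the tongue. Site axes: -x the pull direction, z up along the handle
- fume_handle (a point): middle of the black handle bar on top of the fume arm's horizontal boom (aluminium tube, 50 mm thick, axis 235 mm above the table), 295 mm above the table. The bar is level, along the boom, 14 mm thick, 110 mm long, with 28 mm free beneath it. The boom runs straight from its vertical swivel axis on a grey post through handle (300 mm out) to hood (530 mm out). Site +x: along the boom, outward
- fume_hood (a point): centre of the red round hood's mouth, 150 mm across, under the outer end of the boom, 230 mm beyond the handle and 179 mm above the table; starts over the coupler. The arm swings level with light drag (about 2 N at the handle) and stays where it is left; clockwise seen from above, by about 0.5 rad (1.4 at most), takes the hood to the robot's right and away, clear of the stand
- grinder: bystander, leave it alone: green and black angle grinder lying at the far edge, about 380 mm long. Origin at its underside
- pliers: bystander, leave it alone: steel locking pliers lying flat on the table by the pivot end of the stand's plate, about 220 mm long. Origin at its underside
- weld_square: bystander, leave it alone: small red triangular magnetic welding square lying on the table on the robot's side of the stand, 80 x 80 x 16 mm. Origin at its underside
- chip_hammer: bystander, leave it alone: chipping hammer with coiled steel handle, about 220 mm long, lying on the table. Origin at its underside
- wire_brush: bystander, leave it alone: wire brush with a wooden handle, about 245 mm long, lying on the table. Origin at its underside
- wrench: bystander, leave it alone: steel wrench, 200 mm long, lying on the table. Origin at its underside
- spray_can: bystander, leave it alone: yellow-labelled spray can standing upright, 66 mm across, 180 mm tall. Origin at its underside

How it is judged (in metres and radians):
On the way, in this order (a step that is already met when the one before it is completed fails the run):
1. the fume hood is swung at least 20 cm to the side of the ball while the tongue is still coupled (horizontal distance between fume_hood and ball_top above 0.2 m and value of joint tongue below 0.03 rad), for 0.2 s.
2. the latch is drawn out from under the ball (at least 8 mm) with the coupler still down on the ball (value of joint latch above 0.008 m and value of joint tongue below 0.03 rad), for 0.1 s.
At the end, for the whole second after the job is handed in: the tongue is held still by the gripper (finger contact over 2 N, nothing else carrying it), the coupler's mouth at least 20 mm above the top of the ball, and the fume hood still at least 20 cm to the side of the ball (z of coupler_mouth in the frame of ball_top above 0.02 m and velocity of joint tongue between -0.05 and 0.05 rad/s and contact force between the fingers and tongue above 2 N and contact force between tongue and grinder below 0.5 N and contact force between tongue and pliers below 0.5 N and contact force between tongue and weld_square below 0.5 N and contact force between tongue and chip_hammer below 0.5 N and contact force between tongue and wire_brush below 0.5 N and contact force between tongue and wrench below 0.5 N and contact force between tongue and spray_can below 0.5 N and horizontal distance between fume_hood and ball_top above 0.2 m); the arm keeps its last pose, push and grip.
It fails at once if a tool or part lying around (grinder, pliers, square, hammer, brush, wrench or can) is shifted more than 30 mm (distance of any of grinder, pliers, weld_square, chip_hammer, wire_brush, wrench, spray_can from where it was at the start of the episode above 0.03 m).
It also fails if it takes over 45 s, if anything falls off the work surface, if the arm or the gripper's body presses on something with over 40 N, if the wrist force passes 120 N, or if a joint passes its speed limit or range.

## Robot

A 6-joint arm with a two-finger parallel gripper is mounted at the origin on the work surface. World frame = base frame: x ahead of the robot, y to its left, z up, the work surface at z = 0. Lengths are in mm, angles in rad, forces in N, time in s.
With the tool pointing down it reaches from about 350 to 775 mm from the base axis. Payload 7.3 kg.
Tool frame: the origin (TCP) lies midway between the tips of the shut fingers; the grasp point (between the pads) lies 19 mm behind it (bot.tcp_to_grasp is the distance from the TCP to the grasp point, in mm); z points along the fingers, y is the line along which they close (so a half turn about z gives the same grasp; the last joint's range is limited). The gripper opens to 92 mm and grips with 3 to 60 N. Pads are 19 mm wide; open, the fingers measure 130 mm over their backs; the gripper's body (75 mm by 190 mm) begins 47 mm behind the grasp point.
Start: joints at [-1.368, 0.342, 1.524, -0, 1.275, -0.146], TCP at [179.452, -493.398, 226.741] pointing down, gripper open.
Joint ranges: [-2.53, 2.53], [-0.77, 2.02], [0.04, 2.7], [-1, 4.14], [0.28, 2.66], [-3.11, 3.11]. Speed limits (rad/s): [2.57, 2.57, 3.14, 3.14, 3.14, 3.14].

## Interface

Orientations are given as [roll, pitch, yaw] about the fixed x, y, z axes, in that order (R = Rz(yaw) Ry(pitch) Rx(roll)).
In Python, from plant import bot, viewer gives the robot as it stands. The module is installed in compiled form; this text tells all that it offers.
- The arm moves only by the shell command python3 -m handwheel 'ROWS'. ROWS is text: rows parted by semicolons, each of 7 numbers parted by spaces: the shift along the tool's x, y, z scaled (see below), then the turn, a rotation vector about the tool's x, y, z scaled (see below), then the opening, from -1 (shut) to 1 (fully open), so that 0 is half open. In form: tx ty tz rx ry rz gripper; .... A call has 1 to 8 rows; each row is the pose to reach, as a shift and turn from the pose commanded when the call began, along the tool's axes at that moment, turning the shorter way round; what a row does not reach only later rows make up. The controller multiplies each number of a shift by 10 cm and each number of a turn by pi rad. A row lasts 1/12 s, in which the tool goes at most 41.7 mm and 7.16 degrees, less where a joint would pass 70% of its speed; a pose out of reach is approached as far as the arm can. A call with a number of a shift or a turn outside -1 to 1 is refused whole. A call with a gripper value outside its range is refused whole. The fingers move at their own pace and stop on an object; the grip force is fixed at half the most. Time passes only in rows, so rows that repeat a pose let the fingers close. It gives the time, the measured TCP pose, the force, the opening and the grip force at its end, in the units of the state.
- bot.get_obs(): the state, without advancing time (a new reading comes with each control period).
- viewer.capture(name): name is "side" or "top" or "wrist"; returns a dict with "frame" (400x640x3 uint8, red, green, blue), "fov_y" (degrees; the focal length in pixels is half the picture's height over the tangent of half this angle, whatever the lens; pixels are square), "cx", "cy" (the principal point, pixels), "T" (4x4, takes a point from camera to world coordinates). Camera axes: x right, y down, z forward; pixel columns grow to the right and rows downward; lengths in mm; the calibration is good to about 2 mm. A picture is of the moment at which its call begins. There is no depth.
- bot.close_job(): hands the job in; it is judged then, once.
Trained networks look in a picture, given as the dict that the camera call returned (one of the last four; its "shot" number tells which), for a name from the list of things; names that differ only in an ending like _2 or _b are one class to them, and where a whole thing is asked for, a point or a joint stands for the part that bears it (a point fixed in the world has none). Each returns a list of dicts, best first, with "score" (0 to 1); they miss things now and then, are a little off and sometimes report something else, mostly with a low value. They report only what shows in the picture. A call takes as long as a camera call.
- viewer.recognise(target, picture): "centre" ([column, row] in pixels, amid what is visible of it).
- viewer.cut_out(target, picture): "pixels" (400x640 bool, what is visible of it) and "centre" ([column, row] in pixels, amid what is visible of it).
The state is a dict: "time": time; "joint_positions": joint angles; "dq": joint speeds; "tau": joint torques, N m; "tool_pos": TCP position; "tcp_rot": TCP orientation; "contact_force": force on the tool from outside, world axes, zero at the start; "moment": the same for the moment, N m; "grip_width": finger opening in mm; "finger_force": force on a finger pad.
Only numpy, scipy, OpenCV 4.12 (cv2) and the standard library are available. Lean on these libraries where they do the work, as an engineer would, in place of code of your own. Each camera call takes 0.05 s, during which the arm holds its last target. There are 200 camera calls.

## Working session

There is one attempt and no reset: what is moved stays moved. The work goes in short steps, Python scripts to look and compute and a shell command to move; the robot and the scene stay as the last step left them, time stands still between calls to the robot, and variables do not carry over. Pictures are saved under pics/ and viewed, at most 10 in all, crops included, and the job is handed in when it is done.

```bash
mkdir -p pics; cat > h.py <<'E'
import numpy as np, cv2
from plant import bot, viewer
def px2world(p,uv,z):
    f=200/np.tan(np.radians(p["fov_y"])/2)
    T=np.array(p["T"]); d=T[:3,:3]@np.array([(uv[0]-p["cx"])/f,(uv[1]-p["cy"])/f,1]); o=T[:3,3]
    return o+d*(z-o[2])/d[2]
def w2px(p,w):
    f=200/np.tan(np.radians(p["fov_y"])/2)
    T=np.array(p["T"]); c=T[:3,:3].T@(np.array(w)-T[:3,3])
    return np.array([p["cx"]+f*c[0]/c[2],p["cy"]+f*c[1]/c[2]])
def save(p,n): cv2.imwrite("pics/"+n,p["frame"][:,:,::-1])
E
python3 - <<'E'
from h import *
np.set_printoptions(precision=1,suppress=True)
Z=dict(ball_top=87,tongue_pivot=65,latch_grip=128,fume_handle=295,fume_hood=179,tongue=60,grinder=30,pliers=8,weld_square=8,chip_hammer=10,wire_brush=15,wrench=5,spray_can=90)
for c in ["top","side"]:
    p=viewer.capture(c); save(p,c+"1.png"); print(c,p["T"][:3,3])
    for t,z in Z.items():
        for r in viewer.recognise(t,p)[:1]: print(t,round(r["score"],2),np.array(r["centre"]),px2world(p,r["centre"],z))
o=bot.get_obs();print(o["time"],o["tool_pos"],o["tcp_rot"],o["grip_width"])
E
```

```text
top [ 251.4   73.3 1723.9]
ball_top 0.56 [294.8 198.4] [548.4 189.8  87. ]
tongue_pivot 0.59 [290.5 197.6] [555.2 206.7  65. ]
latch_grip 0.59 [401.  210.3] [ 502.9 -175.4  128. ]
fume_handle 0.86 [398.2 205.8] [ 490.4 -141.1  295. ]
fume_hood 0.88 [399.2 209.5] [ 497.5 -161.5  179. ]
tongue 0.63 [298.9 193.3] [572.  177.4  60. ]
grinder 0.75 [280.8 137.6] [787.9 250.5  30. ]
pliers 0.95 [228.1 195.6] [571.2 441.4   8. ]
weld_square 0.84 [311.7 229.7] [447.7 131.6   8. ]
chip_hammer 0.94 [374.5 139.7] [788.8 -99.4  10. ]
wire_brush 0.82 [227.9 268.3] [305.8 428.7  15. ]
wrench 0.78 [451.9 172.4] [ 666.4 -386.1    5. ]
spray_can 0.87 [187.5 215.9] [482.8 562.1  90. ]
side [ 401.2 -911.3 1273.3]
tongue_pivot 0.71 [322.  220.6] [564.7  31.7  65. ]
latch_grip 0.42 [284. 131.] [473.5 528.7 128. ]
fume_handle 0.62 [297.1 259. ] [ 437.6 -276.1  295. ]
fume_hood 0.94 [294.9 260.6] [ 434.1 -205.6  179. ]
tongue 0.61 [321.5 187.8] [593.3 209.6  60. ]
grinder 0.75 [364.6 180.3] [792.4 249.5  30. ]
pliers 0.56 [306.2 161.5] [559.6 436.4   8. ]
chip_hammer 0.92 [388.6 251.7] [ 796.9 -117.4   10. ]
wire_brush 0.69 [250.8 170.8] [300.5 411.   15. ]
wrench 0.75 [372.7 327.1] [ 662.1 -394.3    5. ]
spray_can 0.86 [282.8 132.5] [469.1 566.3  90. ]
1.4 [ 179.4 -493.4  226.7] [3.1 0.  0.3] 91.80416614509541
```

```bash
python3 - <<'E'
import cv2
a=cv2.imread("pics/top1.png")[100:300,160:480]; cv2.imwrite("pics/top1c.png",cv2.resize(a,(800,500),interpolation=2))
a=cv2.imread("pics/side1.png")[100:350,200:440]; cv2.imwrite("pics/side1c.png",cv2.resize(a,(576,600),interpolation=2))
E
```

```text
(no output)
```

View pics/top1c.png

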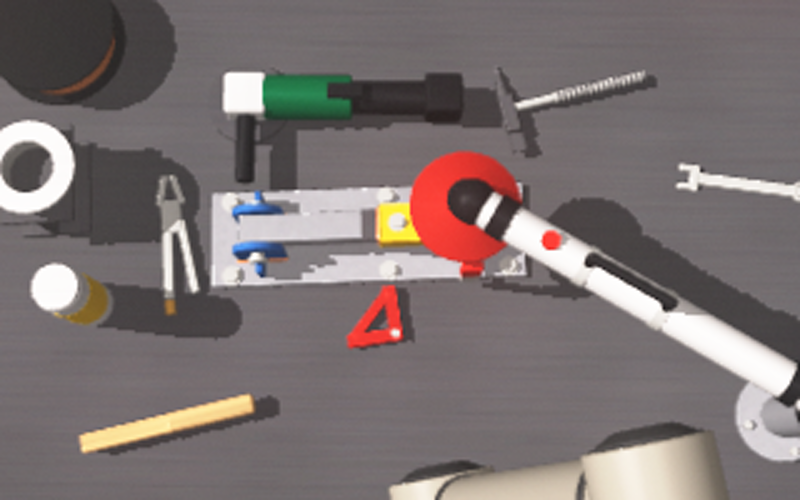

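View pics/side1c.png

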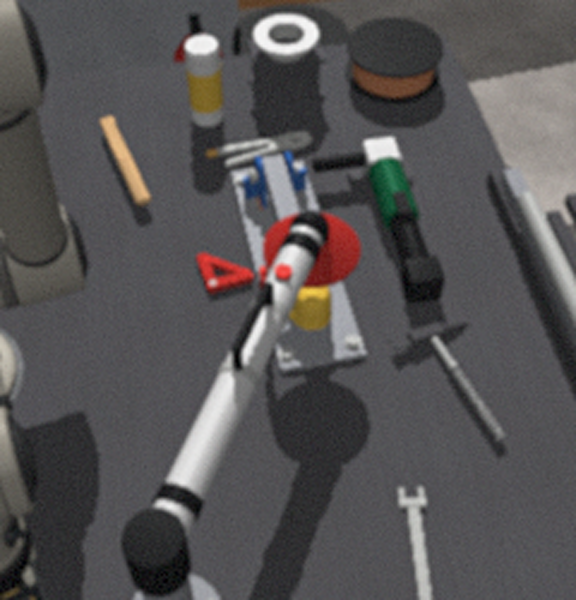

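The top view shows the bar's middle at about (412,212), the hood at (346,183) and the stand running left to right. In the side view the bar's middle is at about (306,235).

```bash
python3 - <<'E'
from h import *
np.set_printoptions(precision=1,suppress=True)
p=viewer.capture("top"); s=viewer.capture("side")
def c(q):return (160+q[0]/2.5,100+q[1]/2.5)
def d(q):return (200+q[0]/2.4,100+q[1]/2.4)
for n,q,z in [("bar1",(592,258),302),("bar2",(672,305),302),("barmid",(632,281.5),302),("hood",(465,208),190),("boomtip",(470,203),260),("pivL",(258,210),65),("pivR",(258,250),65),("pl1",(212,190),12),("pl2",(212,288),12),("pl3",(527,277),12),("pl4",(527,183),12)]: print(n,px2world(p,c(q),z))
for n,q,z in [("bar1",(268,290),302),("bar2",(240,360),302),("hood",(312,250),190),("post",(160,540),260)]: print("side",n,px2world(s,d(q),z))
f=p["frame"].astype(int)
E
```

```text
bar1 [ 497.2 -135.9  302. ]
bar2 [ 440.4 -231.4  302. ]
barmid [ 468.7 -183.8  302. ]
hood [582.2  14.3 190. ]
boomtip [573.6  10.6 260. ]
pivL [603.8 305.4  65. ]
pivR [545.7 303.6  65. ]
pl1 [644.7 382.   12. ]
pl2 [498.2 376.3  12. ]
pl3 [518.4 -83.3  12. ]
pl4 [659.2 -84.3  12. ]
side bar1 [ 500.5 -148.7  302. ]
side bar2 [ 449.8 -251.1  302. ]
side hood [589.3   4.  190. ]
side post [ 332.  -445.4  260. ]
```

```bash
cat >> h.py <<'E'
from scipy.spatial.transform import Rotation as Rn
def rel(pos,yaw,frm=None,pitch=0,roll=np.pi):
    o=bot.get_obs(); p0,r0=frm or (o["tool_pos"],o["tcp_rot"])
    R0=Rn.from_euler("xyz",r0); R=Rn.from_euler("xyz",[roll,pitch,yaw])
    return np.round(np.r_[R0.inv().apply(np.array(pos)-p0)/100,(R0.inv()*R).as_rotvec()/np.pi],3)
E
python3 - <<'E'
from h import *
o=bot.get_obs();print(o["tool_pos"],o["tcp_rot"],o["time"])
print(rel([179.5,-493.4,326],1.03)); 
print(rel([325,-340,350],1.03)); print(rel([470,-188,350],1.03))
E
```

```text
[ 179.42527881 -493.40550355  226.72279205] [3.14152270e+00 8.59130012e-06 3.48745802e-01] 1.5
[ 0.001  0.    -0.993  0.     0.    -0.217]
[ 1.892 -0.944 -1.233  0.     0.    -0.217]
[ 3.774 -1.877 -1.233  0.     0.    -0.217]
```

```bash
python3 -m handwheel '0 0 -1 0 0 0 1; 0 0 -1 0 0 0 1; 0 0 -1 0 0 -0.04 1; 0.3 -0.2 -1 0 0 -0.08 1; 0.6 -0.4 -1 0 0 -0.12 1; 0.9 -0.5 -1 0 0 -0.16 1; 1 -0.6 -1 0 0 -0.2 1; 1 -0.7 -1 0 0 -0.217 1'
python3 - <<'E'
from h import *
o=bot.get_obs();print(o["tool_pos"],o["tcp_rot"],o["time"])
print(rel([470,-188,350],1.03))
E
```

```text
time: 2.17
tool_pos: [251.3, -391.8, 326.9]
tcp_rot: [3.141, -0.0, 1.04]
contact_force: [-0.7, 0.2, -0.4]
grip_width: 92.0
finger_force: 0.0
[ 251.28522467 -391.84971422  326.90600636] [ 3.14072832e+00 -3.16391039e-04  1.03993257e+00] 2.1667
[ 2.865  0.854 -0.229  0.    -0.     0.003]
```

```bash
python3 -m handwheel '0.35 0.1 -0.24 0 0 0 1; 0.7 0.2 -0.24 0 0 0 1; 1 0.3 -0.24 0 0 0 1'; python3 -m handwheel '0.35 0.1 0 0 0 0 1; 0.7 0.2 0 0 0 0 1; 1 0.3 0 0 0 0 1';  python3 -m handwheel '0.35 0.1 0 0 0 0 1; 0.7 0.2 0 0 0 0 1; 0.87 0.25 0 0 0 0 1; 0.87 0.25 0 0 0 0 1;0.87 0.25 0 0 0 0 1'
python3 - <<'E'
from h import *
o=bot.get_obs();print(o["tool_pos"],o["tcp_rot"],o["time"])
p=viewer.capture("wrist"); save(p,"w1.png")
for t,z in [("fume_handle",295)]:
  for r in viewer.recognise(t,p): print(r["score"],r["centre"],px2world(p,r["centre"],z))
E
```

```text
time: 2.42
tool_pos: [327.8, -322.0, 352.2]
tcp_rot: [3.139, 0.001, 1.03]
contact_force: [0.1, 0.5, -0.1]
grip_width: 91.8
finger_force: 0.0
time: 2.67
tool_pos: [405.0, -250.9, 351.0]
tcp_rot: [3.141, -0.0, 1.031]
contact_force: [-0.3, -0.3, -0.1]
grip_width: 91.8
finger_force: 0.0
time: 3.08
tool_pos: [470.2, -190.5, 350.4]
tcp_rot: [-3.141, 0.0, 1.033]
contact_force: [1.1, 0.5, -0.5]
grip_width: 92.1
finger_force: 0.0
[ 470.24734028 -190.4621732   350.43514571] [-3.14099826e+00  4.89164099e-04  1.03273425e+00] 3.0833
0.74 [313.7, 155.6] [ 493.36113226 -151.32028101  295.        ]
```

View pics/w1.png

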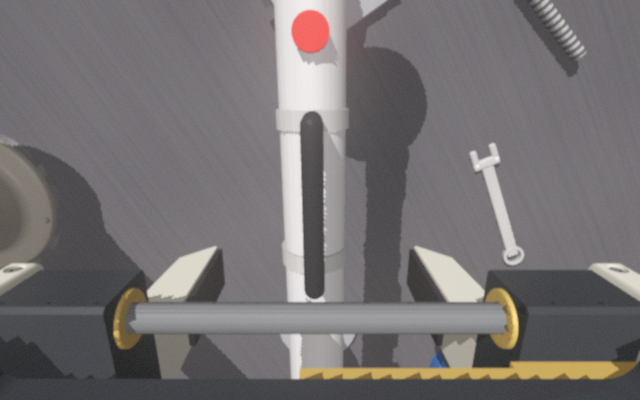

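The bar runs vertically in the wrist view from (311,115) to (314,295), lined up with the fingers. Next I check its centre.

```bash
python3 - <<'E'
from h import *
p=viewer.capture("wrist")
a=px2world(p,(311,118),300);b=px2world(p,(314,292),300);m=(a+b)/2
print(a,b,np.linalg.norm(a-b),m,np.arctan2(*(a-b)[1::-1]))
print(w2px(p,[470,-190,331]))
u=(a-b)[:2]/np.linalg.norm(a-b); P=m[:2]-300*u;print("pivot",P,"hood",P+530*u)
yaw=np.arctan2(u[1],u[0]); print(rel([m[0],m[1],277],yaw))
E
```

```text
[ 503.07538661 -132.33891677  300.        ] [ 445.24025519 -231.43984273  300.        ] 114.74273813104992 [ 474.1578209  -181.88937975  300.        ] 1.042524209572001
[313.36560621 245.9169638 ]
pivot [ 322.94529355 -440.99316508] hood [590.0874252   16.75685567]
[ 0.11  -0.01   0.738  0.     0.    -0.004]
```

```bash
python3 -m handwheel '0.1 -0.01 0.25 0 0 0 1; 0.1 -0.01 0.5 0 0 0 1; 0.1 -0.01 0.72 0 0 0 1; 0.1 -0.01 0.72 0 0 0 -0.5;0.1 -0.01 0.72 0 0 0 -0.5;0.1 -0.01 0.72 0 0 0 -0.5;0.1 -0.01 0.72 0 0 0 -0.5;0.1 -0.01 0.72 0 0 0 -0.5'
python3 - <<'E'
from h import *
c0=bot.get_obs(); P=np.array([323,-441]); d=c0["tool_pos"][:2]-P; r=np.linalg.norm(d); a0=np.arctan2(d[1],d[0])
print(c0["time"],c0["tool_pos"],c0["tcp_rot"],c0["grip_width"],c0["finger_force"],r,a0)
for k in np.arange(.05,.6,.05):
  print(k,rel([*(P+r*np.array([np.cos(a0-k),np.sin(a0-k)])),c0["tool_pos"][2]],c0["tcp_rot"][2]-k))
E
```

```text
time: 3.9
tool_pos: [474.7, -182.5, 280.2]
tcp_rot: [3.139, -0.0, 1.03]
contact_force: [0.8, -0.1, -0.0]
grip_width: 63.0
finger_force: 0.0
3.9 [ 474.73153907 -182.46882763  280.18269033] [ 3.13883623e+00 -2.16582576e-05  1.03006600e+00] 63.038874346540275 0.0 299.7679553147533 1.0400660373350281
0.05 [-0.002  0.15   0.     0.001 -0.     0.016]
0.1 [-0.012  0.299  0.001  0.001 -0.     0.032]
0.15000000000000002 [-0.029  0.448  0.001  0.001 -0.     0.048]
0.2 [-0.054  0.596  0.002  0.001 -0.     0.064]
0.25 [-0.086  0.743  0.002  0.001 -0.     0.08 ]
0.3 [-0.125  0.887  0.002  0.001 -0.     0.095]
0.35000000000000003 [-1.71e-01  1.03e+00  3.00e-03  1.00e-03 -0.00e+00  1.11e-01]
0.4 [-2.25e-01  1.17e+00  3.00e-03  1.00e-03 -0.00e+00  1.27e-01]
0.45 [-2.850e-01  1.307e+00  4.000e-03  1.000e-03 -0.000e+00  1.430e-01]
0.5 [-3.530e-01  1.441e+00  4.000e-03  1.000e-03 -0.000e+00  1.590e-01]
0.55 [-4.260e-01  1.571e+00  4.000e-03  1.000e-03 -0.000e+00  1.750e-01]
```

```bash
python3 -m handwheel '0 0 0 0 0 0 -0.5;0 0 0 0 0 0 -0.5;0 0.15 0 0 0 0.016 -0.5; -0.01 0.3 0 0 0 0.032 -0.5; -0.03 0.45 0 0 0 0.048 -0.5; -0.055 0.6 0 0 0 0.064 -0.5; -0.085 0.74 0 0 0 0.08 -0.5; -0.125 0.89 0 0 0 0.095 -0.5'
python3 -m handwheel '0 0.15 0 0 0 0.016 -0.5; -0.01 0.3 0 0 0 0.032 -0.5; -0.03 0.45 0 0 0 0.048 -0.5; -0.055 0.6 0 0 0 0.064 -0.5; -0.085 0.74 0 0 0 0.08 -0.5; -0.125 0.89 0 0 0 0.095 -0.5; -0.125 0.89 0 0 0 0.095 0; -0.125 0.89 0 0 0 0.095 0'
python3 - <<'E'
from h import *
p=viewer.capture("top"); save(p,"top2.png")
for r in viewer.recognise("fume_hood",p)[:1]: print(r["score"],r["centre"],px2world(p,r["centre"],190))
print([(t,r["score"],px2world(p,r["centre"],z)) for t,z in [("latch_grip",128),("ball_top",87),("tongue",65)] for r in viewer.recognise(t,p)[:2]])
a=p["frame"][100:300,160:480,::-1]; cv2.imwrite("pics/top2c.png",cv2.resize(a,(800,500),interpolation=2))
E
```

```text
time: 4.57
tool_pos: [544.6, -237.9, 278.9]
tcp_rot: [-3.14, -0.001, 0.73]
contact_force: [-0.5, 3.3, 1.1]
grip_width: 23.3
finger_force: 1.3
time: 5.23
tool_pos: [594.4, -313.5, 278.2]
tcp_rot: [3.141, 0.0, 0.434]
contact_force: [-0.1, 0.8, 0.2]
grip_width: 31.9
finger_force: 0.0
0.9 [437.6, 141.6] [ 727.38313095 -292.72338902  190.        ]
[('latch_grip', 0.63, array([520.72794914,  -1.89199478, 128.        ])), ('ball_top', 0.68, array([564.92500413, 138.79839679,  87.        ])), ('tongue', 0.66, array([564.70496621, 106.50600105,  65.        ])), ('tongue', 0.5, array([440.77761198, 131.07810149,  65.        ]))]
```

View pics/top2c.png

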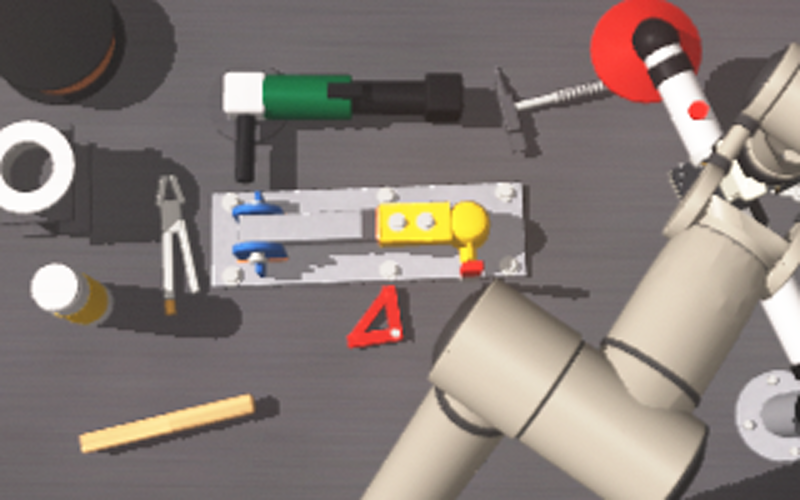

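The hood is now at about (420,120) in the full picture, well clear, and the red latch handle shows at (349,207). Lift off and go to the latch.

```bash
python3 -m handwheel '0 0 -0.3 0 0 0 0;0 0 -0.7 0 0 0 0; 0 0 -0.9 0 0 0 0; 0 0 -0.9 0 0 0 0.3'
python3 - <<'E'
from h import *
o=bot.get_obs();print(o["tool_pos"],o["tcp_rot"],o["time"],o["joint_positions"])
p=viewer.capture("top")
print([px2world(p,(348.8,206.8),z) for z in (128,154)])
y=np.pi/2+.037
print(rel([510,2,280],y)); print(rel([510,2,280],y,([510,2,360],[np.pi,0,o["tcp_rot"][2]])))
E
```

```text
time: 5.82
tool_pos: [595.2, -312.9, 375.6]
tcp_rot: [3.132, -0.006, 0.435]
contact_force: [-0.7, -0.8, 0.5]
grip_width: 49.4
finger_force: 0.0
[ 595.15452214 -312.94749431  375.58293905] [ 3.13220111 -0.00565336  0.43469999] 5.8167 [-5.97979283e-01  6.00000056e-01  7.09979655e-01  4.21876792e-05
  1.82065124e+00  5.38154254e-01]
[array([513.43583115,   2.19617228, 128.        ]), array([509.16680305,   3.35518338, 154.        ])]
[ 5.520e-01 -3.218e+00  9.080e-01  2.000e-03  0.000e+00 -3.730e-01]
[ 0.    -0.     0.8   -0.     0.    -0.373]
```

```bash
python3 -m handwheel '0.06 -0.35 0 0 0 0 0.5;0.12 -0.7 0 0 0 0 1; 0.18 -1 0 0 0 0 1'; python3 -m handwheel '0.06 -0.35 0 0 0 0 1;0.12 -0.7 0 0 0 0 1; 0.18 -1 0 0 0 0 1';  python3 -m handwheel '0.06 -0.35 0 0 0 0 1;0.12 -0.7 0 0 0 0 1; 0.18 -1 0 0 0 0 1';  python3 -m handwheel '0 -0.2 0.2 0 0 -0.04 1;0 -0.2 0.4 0 0 -0.08 1; 0 -0.2 0.7 0 0 -0.12 1; 0 -0.2 0.9 0 0 -0.16 1; 0 -0.2 0.9 0 0 -0.2 1; 0 -0.2 0.9 0 0 -0.26 1; 0 -0.2 0.9 0 0 -0.32 1; 0 -0.2 0.9 0 0 -0.373 1'
python3 -m handwheel '0 0 0 0 0 0 1;0 0 0 0 0 0 1;0 0 0 0 0 0 1'
python3 - <<'E'
from h import *
np.set_printoptions(precision=2,suppress=True)
p=viewer.capture("wrist");save(p,"w2.png")
for t,z in [("latch_grip",128),("ball_top",87)]:
  for r in viewer.recognise(t,p): print(t,r["score"],r["centre"],px2world(p,r["centre"],z))
y=np.pi/2+.037
print(rel([510,2,200],y),w2px(p,[510,2,154]))
E
```

```text
time: 6.12
tool_pos: [567.5, -212.8, 367.0]
tcp_rot: [-3.139, 0.002, 0.434]
contact_force: [0.4, 1.1, 0.6]
grip_width: 71.9
finger_force: 0.0
time: 6.37
tool_pos: [541.4, -113.9, 367.7]
tcp_rot: [-3.14, 0.001, 0.435]
contact_force: [-0.5, 0.6, -0.2]
grip_width: 90.3
finger_force: 0.0
time: 6.62
tool_pos: [515.6, -15.7, 367.7]
tcp_rot: [-3.14, 0.001, 0.435]
contact_force: [0.8, -0.3, 1.2]
grip_width: 91.6
finger_force: 0.0
time: 7.28
tool_pos: [507.8, 0.5, 277.5]
tcp_rot: [-3.139, -0.0, 1.44]
contact_force: [0.8, 0.2, -0.1]
grip_width: 91.9
finger_force: 0.0
time: 7.53
tool_pos: [508.5, 0.3, 278.2]
tcp_rot: [-3.141, 0.0, 1.43]
contact_force: [-0.2, 0.2, 0.8]
grip_width: 91.7
finger_force: 0.0
latch_grip 0.82 [320.3, 173.5] [515.09  11.77 128.  ]
ball_top 0.58 [373.7, 105.1] [573.93  61.32  87.  ]
[ 0.02  0.01  0.79 -0.    0.   -0.06] [316.23 192.69]
```

View pics/w2.png

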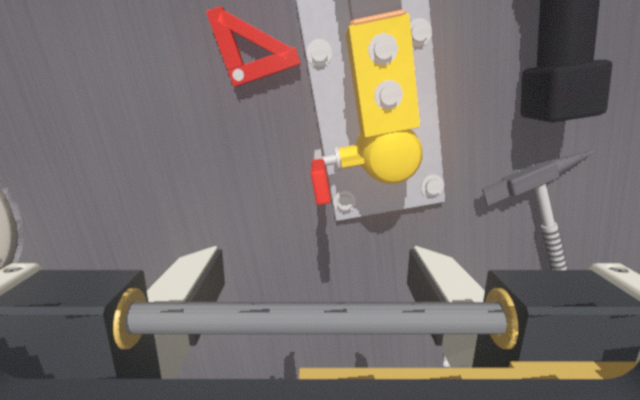

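The red sleeve is at about (321,182), and the yellow coupler and ball housing at (392,155). I fit the sleeve's box to the cut-out.

```bash
python3 - <<'E'
from h import *
from scipy.optimize import least_squares
np.set_printoptions(precision=1,suppress=True)
p=viewer.capture("wrist"); print(p["T"][:3,3])
hsv=cv2.cvtColor(p["frame"],cv2.COLOR_RGB2HSV); red=((hsv[...,0]<6)|(hsv[...,0]>174))&(hsv[...,1]>150)&(hsv[...,2]>60)
red[:,:305]=0;red[:,345:]=0;red[:150]=0;red[215:]=0
v,u=np.nonzero(red);print(u.min(),u.max(),v.min(),v.max(),len(u))
def box(c,th):
    e=np.array([[sx*6.5,sy*15,sz*28] for sx in(-1,1) for sy in (-1,1) for sz in(-1,1)])
    R=np.array([[np.cos(th),-np.sin(th),0],[np.sin(th),np.cos(th),0],[0,0,1]])
    q=np.array([w2px(p,[c[0],c[1],128]+R@k) for k in e]); return np.r_[q.min(0),q.max(0)]
m=np.array([u.min(),v.min(),u.max()+1,v.max()+1])
for th in (0.02,.037,.055):
    s=least_squares(lambda c:box(c,th)-m,[510,2]);print(th,s.x,s.fun)
E
```

```text
[521.1  82.1 437.1]
311 329 159 203 622
0.02 [514.7   5.9] [-1.1 -2.3  1.1  2.1]
0.037 [514.7   5.9] [-1.4 -2.4  1.4  2.2]
0.055 [514.7   5.9] [-1.7 -2.5  1.7  2.3]
```

```bash
python3 - <<'E'
from h import *
print(rel([513.5,5,112],np.pi/2+.037))
E
```

```text
[ 0.055  0.039  1.666 -0.     0.    -0.056]
```

```bash
python3 -m handwheel '0.05 0.04 0.2 0 0 -0.03 1;0.05 0.04 0.5 0 0 -0.056 1;0.05 0.04 0.8 0 0 -0.056 1;0.05 0.04 0.8 0 0 -0.056 1';  python3 - <<'E'
from h import *
print(rel([513.5,5,112],np.pi/2+.037))
E
```

```text
time: 8.07
tool_pos: [510.4, 4.9, 193.6]
tcp_rot: [-3.132, -0.002, 1.609]
contact_force: [-1.4, -0.5, -0.6]
grip_width: 91.8
finger_force: 0.0
[-0.002  0.039  0.816 -0.003 -0.001  0.   ]
```

```bash
python3 -m handwheel '0 0.03 0.25 0 0 0 1;0 0.03 0.5 0 0 0 1;0 0.03 0.7 0 0 0 1;0 0.03 0.81 0 0 0 1;0 0.03 0.81 0 0 0 1;0 0.03 0.81 0 0 0 1';  python3 - <<'E'
from h import *
o=bot.get_obs();print(o["tool_pos"],o["tcp_rot"])
p=viewer.capture("wrist");save(p,"w3.png")
E
```

```text
time: 8.57
tool_pos: [517.2, 4.5, 118.7]
tcp_rot: [3.141, 0.0, 1.609]
contact_force: [1.2, -0.4, 0.1]
grip_width: 91.8
finger_force: 0.0
[517.17626547   4.47227558 118.65683788] [3.14108824e+00 1.74669558e-04 1.60870745e+00]
```

View pics/w3.png

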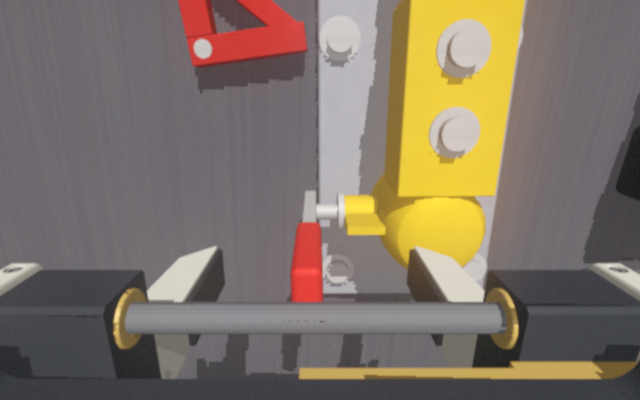

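```bash
python3 - <<'E'
from h import *
p=viewer.capture("wrist")
for y in (17,20,23): print(y,w2px(p,[506,y,154]),w2px(p,[519,y,154]),w2px(p,[512,y,98]))
E
```

```text
17 [285.77010906 276.50348915] [318.71919467 277.55115898] [304.79113845 225.35836584]
20 [285.85490034 269.69728814] [319.02251763 270.76011775] [304.94347082 220.2031482 ]
23 [285.94082578 262.80004805] [319.32989289 263.87835048] [305.0972704  214.99827743]
```

```bash
python3 -m handwheel '0 -0.03 0.06 0 0 0 1;0 -0.03 0.06 0 0 0 -1;0 -0.03 0.06 0 0 0 -1;0 -0.03 0.06 0 0 0 -1;0 -0.03 0.06 0 0 0 -1;0 -0.03 0.06 0 0 0 -1;0 -0.03 0.06 0 0 0 -1;0 -0.03 0.06 0 0 0 -1'; python3 -m handwheel '0 0 0 0 0 0 -1;0 0 0 0 0 0 -1;0 0 0 0 0 0 -1;0 0 0 0 0 0 -1;0 0 0 0 0 0 -1;0 0 0 0 0 0 -1;0 0 0 0 0 0 -1;0 0 0 0 0 0 -1'
```

```text
time: 9.33
tool_pos: [513.6, 4.5, 111.7]
tcp_rot: [3.142, 0.0, 1.61]
contact_force: [-0.4, -0.0, -0.7]
grip_width: 49.4
finger_force: 0.0
time: 10.0
tool_pos: [513.6, 4.5, 111.7]
tcp_rot: [3.142, 0.0, 1.61]
contact_force: [0.5, -0.0, 0.1]
grip_width: 12.4
finger_force: 30.0
```

```bash
python3 -m handwheel '0 -0.04 0 0 0 0 -1;0 -0.08 0 0 0 0 -1;0 -0.12 0 0 0 0 -1;0 -0.16 0 0 0 0 -1;0 -0.16 0 0 0 0 -1;0 -0.16 0 0 0 0 -1;0 -0.16 0 0 0 0 -1'
```

```text
time: 10.58
tool_pos: [499.6, 3.9, 111.8]
tcp_rot: [3.137, 0.0, 1.609]
contact_force: [10.9, 1.1, -6.5]
grip_width: 13.0
finger_force: 30.0
```

```bash
python3 -m handwheel '0 -0.025 0 0 0 0 -1;0 -0.025 0 0 0 0 -1;0 -0.025 0 0 0 0 -1'; python3 -m handwheel '0.02 0 -0.12 0 -0.013 0 -1; 0.047 0 -0.238 0 -0.025 0 -1; 0.078 0 -0.356 0 -0.038 0 -1; 0.113 0 -0.472 0 -0.051 0 -1'; python3 - <<'E'
from h import *
p=viewer.capture("side");save(p,"s4.png"); cv2.imwrite("pics/s4c.png",cv2.resize(p["frame"][130:270,220:400,::-1],(720,560),interpolation=2))
E
```

```text
time: 10.83
tool_pos: [497.3, 3.8, 111.8]
tcp_rot: [3.136, 0.0, 1.609]
contact_force: [12.8, 1.9, -6.8]
grip_width: 12.9
finger_force: 30.0
time: 11.17
tool_pos: [496.9, 15.0, 159.4]
tcp_rot: [3.136, 0.162, 1.609]
contact_force: [11.8, 1.0, -9.1]
grip_width: 13.4
finger_force: 30.0
```

View pics/s4c.png

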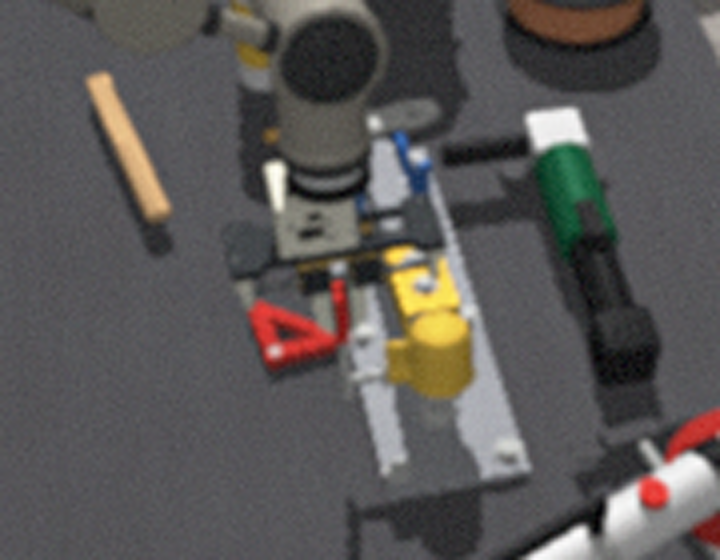

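The tongue is rising with the gripped handle, with the coupler at about (435,350) in the crop clear of the ball's neck. Continue along the arc.

```bash
python3 -m handwheel '0.02 0 -0.12 0 -0.013 0 -1; 0.047 0 -0.238 0 -0.025 0 -1; 0.078 0 -0.356 0 -0.038 0 -1; 0.113 0 -0.472 0 -0.051 0 -1; 0.113 0 -0.472 0 -0.051 0 -1; 0.113 0 -0.472 0 -0.051 0 -1; 0.113 0 -0.472 0 -0.051 0 -1; 0.113 0 -0.472 0 -0.051 0 -1'; python3 - <<'E'
from h import *
np.set_printoptions(precision=1,suppress=True)
p=viewer.capture("side");save(p,"s5.png"); cv2.imwrite("pics/s5c.png",cv2.resize(p["frame"][130:270,220:400,::-1],(720,560),interpolation=2))
t=viewer.capture("top")
for r in viewer.recognise("fume_hood",t)[:1]: print(r["score"],px2world(t,r["centre"],190))
E
```

```text
time: 11.88
tool_pos: [496.3, 33.4, 203.8]
tcp_rot: [3.136, 0.321, 1.609]
contact_force: [13.1, -3.8, -4.9]
grip_width: 12.7
finger_force: 30.0
0.66 [ 630.5 -324.4  190. ]
```

View pics/s5c.png

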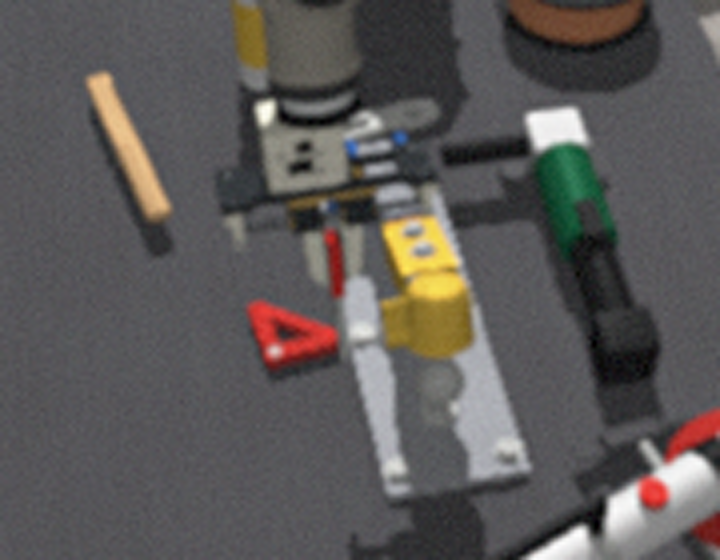

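The coupler hangs clear above the now-visible ball (crop (440,380)). I check the tongue angle by projection.

```bash
python3 -m handwheel '0 0 0 0 0 0 -1;0 0 0 0 0 0 -1;0 0 0 0 0 0 -1;0 0 0 0 0 0 -1'; python3 - <<'E'
from h import *
np.set_printoptions(precision=1,suppress=True)
p=viewer.capture("side")
piv=np.array([576,305,65]);s=.037
ux=np.array([np.cos(s),np.sin(s),0]);uy=np.array([-np.sin(s),np.cos(s),0]);uz=np.array([0,0,1.])
def P(x,y,z,a): # tongue-fixed coords relative to ball axis, z above table, seated
    y-=300;z-=65; return piv+x*ux+(y*np.cos(a)-z*np.sin(a)*-1)*uy+(-y*np.sin(a)+z*np.cos(a))*uz
c=lambda q:(q-[220,130])*4
print("ball",c(w2px(p,P(0,0,87,0))))
for a in (0,.2,.24,.28,.32):
    print(a,"mouth front",c(w2px(p,P(0,-34,28,a))),"grip top",c(w2px(p,P(-76-17,0,154,a))),"bot",c(w2px(p,P(-76-17,0,98,a))))
E
```

```text
time: 12.37
tool_pos: [496.3, 33.4, 203.8]
tcp_rot: [3.136, 0.321, 1.609]
contact_force: [11.7, -2.5, -6.5]
grip_width: 12.8
finger_force: 30.0
ball [435.8 366.4]
0 mouth front [442.7 431.2] grip top [337.8 337.5] bot [339.7 375.2]
0.2 mouth front [444.  389.6] grip top [331.  276.8] bot [335.3 325.2]
0.24 mouth front [443.9 379.6] grip top [329.4 263.7] bot [334.1 314. ]
0.28 mouth front [443.7 369.1] grip top [327.7 250.5] bot [332.8 302.5]
0.32 mouth front [443.3 358.1] grip top [325.9 237. ] bot [331.5 290.6]
```

```bash
python3 -c "
from plant import bot
print(bot.close_job())"
```

```text
the job is handed in; nothing more can be done
None
```

I swung the hood aside to roughly 30 cm from the ball (estimated from the pictures), pulled the latch, and handed in the job with the tongue held steady at about 0.32 rad, about 37 mm above the ball; the hand-in gave no verdict.

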